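# Make ready to fill the plate with the eight-channel pipette

### The arm

A 7-joint arm with a two-finger parallel gripper is mounted at the origin on the work surface. World frame = base frame: x ahead of the robot, y to its left, z up, the work surface at z = 0. Lengths are in m, angles in rad, forces in N, time in s.
With the tool pointing down it reaches from about 0.35 to 0.9 m from the base axis. Payload 8.1 kg.
Tool frame: the origin (TCP) lies on the centre line of the jaws, within the pads' length; the fingertips stand 19 mm ahead of it and the grasp point (between the pads) is the TCP; z points along the fingers, y is the direction in which the jaws open and shut (so a half turn about z gives the same grasp; the last joint's range is limited). The gripper opens to 92 mm and grips with 3 to 60 N. Pads are 19 mm wide; open, the fingers measure 130 mm over their backs; the gripper's body (75 mm by 190 mm) begins 47 mm behind the grasp point.
Start: joints at [1.152, 0.434, 0.025, 1.573, -0.012, 1.134, -0.075], TCP at [0.194, -0.594, 0.214] pointing down, gripper open.
Joint ranges: [-2.62, 2.62], [-0.44, 2.09], [-1.27, 1.32], [0.08, 2.57], [-1.32, 4.46], [0.12, 2], [-2.74, 2.74]. Speed limits (rad/s): [2.22, 2.22, 3.01, 3.01, 3.14, 3.14, 3.14].

### API

Orientations are given as a rotation vector (axis times angle).
In Python, from cell import monitor, imaging, workorder, outline_of gives the robot as it stands.
- The arm moves only by the tool move_arm, never from a script. Its argument "series" is a list of rows, each a list of 6 numbers: the shift along the world's x, y, z in cm, then the turn, a rotation vector about the world's x, y, z in degrees. A call has 1 to 8 rows; each row shifts and turns the commanded pose from where the row before left it; what a row does not reach is not made up. A row lasts 1/10 s, in which the tool goes at most 50 mm and 8.59 degrees, less where a joint would pass 70% of its speed; a pose out of reach is approached as far as the arm can. A call with a gripper value outside its range is refused whole. "grip" is the opening, from 0 (shut) to 1 (fully open), set as the call begins (left out, the last holds). The fingers move at their own pace and stop on an object; "force" is the grip in N (left out, the last holds). Time passes only in rows, so rows that do not move let the fingers close. It gives the time, the measured TCP pose, the force and the opening at its end, in the units of the state.
- monitor.observe(): the state, without advancing time (a new reading comes with each control period).
- imaging.get_image(name): name is "side" or "top" or "wrist"; returns a dict with "color" (420x560x3 uint8, red, green, blue), "fx", "fy", "cx", "cy" (pixels), "rvec" (rotation vector, rad) and "tvec" (3), from world to camera coordinates, as OpenCV has them; the wrist camera has in their place "mount" (4x4, takes a point from camera to tool coordinates, whose origin is the TCP and whose axes are the flange's). Camera axes: x right, y down, z forward; pixel columns grow to the right and rows downward; lengths in m; the calibration is good to about 2 mm. A picture is of the moment at which its call begins: read the wrist's pose just before it. There is no depth.
- workorder.sign_off(): hands the job in, once; it reports no verdict.
Trained networks look in the newest picture that a camera, given by its name, has taken for a name from the list of things; names that differ only in an ending like _2 or _b are one class to them, and where a whole thing is asked for, a point or a joint stands for the part that bears it (a point fixed in the world has none). Each returns a list of dicts, best first, with "p" (0 to 1); they miss things now and then, are a little off and sometimes report something else, mostly with a low value. They report only what shows in the picture. A call takes as long as a camera call. They do not tell look-alikes from the thing itself.
- outline_of(camera, thing): "mask" (420x560 bool, what is visible of it) and "rect" ([left, top, width, height] in pixels, round what is visible of it).
The state is a dict: "clock": time; "joints": joint angles; "dq": joint speeds; "joint_efforts": joint torques, N m; "position": TCP position; "ee_rot": TCP orientation; "force": force on the tool from outside, world axes, zero at the start; "ft_torque": the same for the moment, N m; "width": opening from 0.0 (shut) to 1.0 (fully open).
Only numpy, scipy, OpenCV 4.12 (cv2) and the standard library are available. Lean on these libraries where they do the work, as an engineer would, in place of code of your own. Each camera call takes 0.05 s, during which the arm holds its last target. There are 200 camera calls.

### The job

Lift the top trough liner off the nested pile and seat it fully in the empty grey trough base. Then draw the eight-channel pipette (the one with the wide row of tips) up out of the sloping rack, turn it upright with the tips down, and finish while still holding it steady in the gripper, its row of tips centred over the trough and in line with its length, a few centimetres above it and touching nothing. Leave the other liners, the other pipette and everything else on the bench where they are.

Things in the scene. Friction and masses are not known exactly. Their poses are not given: they have to be found in the camera images.
- trough: The liner to take: the top one of three identical white plastic trough liners nested in a pile that stands on the bench. Open trough 62 mm wide (x), 140 mm long (y), 36 mm high, 35 g; origin at the centre of its flat foot, z up. Tapers from 48 mm wide under the rim to a foot 31 by 103 mm. End skirts (18 to 36 mm above the origin) carry it on what is below: the next liner or the base.
- rim (a point): Centre of the top liner's mouth, 36 mm above its origin, level with its top edge, same axes. Upright skirts 12 mm tall run down from the top edge on both long sides, outer faces 62 mm apart: grip across these near mid-length. The next liner's skirts begin 18 mm below this edge, so fingertips 6 to 14 mm below it take one liner only.
- spare_mid: The second liner of the pile, identical, 18 mm below the top one; stays in the pile.
- spare_low: The lowest liner of the pile, identical, standing on the bench; stays there.
- base: Heavy grey base block for one liner, fixed on the bench, 68 mm wide (x), 150 mm long (y), 22 mm high; origin at the centre of its underside, z up. An opening 46 by 117 mm, 19 mm deep, takes the liner's tapered body with 2 to 3 mm play each way, either way round. Seated, the end skirts rest on the block and the liner's origin is 4 mm above the base's origin.
- mouth (a point): Centre of the mouth of a seated trough: on the base's axis, 40 mm above the bench, axes as the base (y along the trough). The mouth is about 46 by 116 mm inside.
- multichannel: White eight-channel pipette, 239 mm long, 190 g, in one of the rack's two places. z along its axis to the plunger, y along the row of tips, x to its finger-rest side; origin on the axis at the finger rest. It lies 45 degrees from vertical, handle end high and away from the robot, tips low and towards the robot, finger rest underneath, caught on the upper rail; origin 166 mm above the bench.
- grip (a point): Point inside the eight-channel pipette's handle, on its axis at z -20 mm, axes as the pipette. Flat-sided handle, 28 mm wide (y), 34 mm deep (x), from z -88 to +12 mm, plunger to +34 mm. To be gripped across the 28 mm, fingers straight down, closing along the rails: they pass clear of the rail, and the 54 mm of handle above stays below the gripper's body.
- tips (a point): Middle of the row of eight tip ends of that pipette, on its axis at z -205 mm, 185 mm from the grip point; axes as the pipette. The row is 68 mm long. Above the tips is the wide head: 84 mm (y) by 26 mm (x), from z -144 to -100 mm.
- single: The other pipette: slim, single-channel, 100 g, same handle (26 mm wide) and frame, but one round shaft instead of the wide head. Lies in the other place of the rack, 110 mm beside the first; which place is which changes. Stays in the rack.
- rack: Low sloping pipette rack, fixed on the bench: two white side frames 254 mm apart joined by two steel rails along its y. Origin on the bench under its middle, x towards its high side, away from the robot. Places at y -55 and +55 mm; pipettes' origins there at x 60, z 166 mm. Nothing locks a pipette in: it lies by its weight and comes free straight up or up along its slope.
- upper_rail (a point): Middle of the rack's upper rail: 10 mm diameter, 147 mm above the bench. The lower rail is 88 mm nearer to the robot, 65 mm high. Pins reach 5 mm above the upper rail, 19 mm to each side of a place's middle.
- microplate: 96-well plate, 86 by 128 by 14 mm, lying beyond the base; bystander, origin under its centre.
- bottle: Glass reagent bottle with cap, 70 mm diameter, 150 mm high; bystander, origin under its centre.
- tube_rack: Rack 75 by 150 by 64 mm with two capped 50 ml tubes rising to 118 mm; bystander, origin under its centre.
- tip_box: Closed pipette tip box, 84 by 122 by 68 mm; bystander, origin under its centre.
- marker: Marker pen lying on the bench, 14 mm thick, about 107 mm long along its y; bystander.
Not all that is in view belongs to the job. What is shaped like the trough but green is not meant.

How it is judged:
On the way, in this order (a step that is already met when the one before it is completed fails the run):
1. the top liner is seated fully in the base and let go (horizontal distance between trough and base below 0.006 m and z of trough in the frame of base below 0.008 m and angle between the y axis of trough and the y axis of base, either way round below 0.1 rad and contact force between the fingers and trough below 0.05 N), for 0.3 s.
2. the eight-channel pipette is drawn out of the rack and carried by the gripper alone (height (world z) of multichannel above 0.2 m and contact force between multichannel and rack below 0.05 N and contact force between the fingers and multichannel above 1 N), for 0.2 s.
At the end, for the whole second after the job is handed in: Liner seated in the base (6 mm, 0.1 rad), not touched by the fingers; eight-channel pipette held still by the fingers alone, plunger up, within 15 degrees of upright, tip row within 0.2 rad of the trough's length, its middle within 14 mm across, 20 mm along and 10 to 120 mm above the trough's mouth (all of step 1 and angle between multichannel's own z axis and vertical below 0.26 rad and angle between the y axis of multichannel and the y axis of base, either way round below 0.2 rad and x of tips in the frame of mouth between -0.014 and 0.014 m and y of tips in the frame of mouth between -0.02 and 0.02 m and z of tips in the frame of mouth between 0.01 and 0.12 m and contact force between the fingers and multichannel above 1 N and contact force between multichannel and rack below 0.05 N and contact force between multichannel and trough below 0.05 N and contact force between multichannel and base below 0.05 N and linear speed of multichannel below 0.03 m/s and angular speed of multichannel below 0.15 rad/s and contact force between multichannel and single below 0.05 N and contact force between multichannel and microplate below 0.05 N); the arm keeps its last pose, push and grip.
It fails at once if another liner of the pile is moved more than 20 mm (distance of any of spare_mid, spare_low from where it was at the start of the episode above 0.02 m).
It fails at once if the single-channel pipette is moved more than 20 mm (distance of single from where it was at the start of the episode above 0.02 m).
It fails at once if a bystander on the bench is moved more than 20 mm (distance of any of microplate, bottle, tube_rack, tip_box, marker from where it was at the start of the episode above 0.02 m).
It also fails if it takes over 61 s, if anything falls off the work surface, if the arm or the gripper's body presses on something with over 40 N, if the wrist force passes 120 N, or if a joint passes its speed limit or range.

## Working session

There is one attempt and no reset: what is moved stays moved. The work goes in short steps, Python scripts to look and compute and a tool call to move; the robot and the scene stay as the last step left them, time stands still between calls to the robot, and variables do not carry over. Pictures are saved under pics/ and viewed, about 8 in all and at most 12, crops included, and the job is handed in when it is done.

Besides the shell and the picture viewer there is one more tool, called after ">>>" by a JSON object that holds its "api" and its "payload". move_arm: Moves the arm, as the interface text tells. Its arguments: {"type":"object","properties":{"series":{"type":"array"},"grip":{"type":"number"},"force":{"type":"number"}},"required":["series"]}

```bash
mkdir -p pics; ls; cat > h.py <<'E'
import numpy as np, cv2
from cell import monitor, imaging, workorder, outline_of
from scipy.spatial.transform import Rotation as R
def cam(name):
    s=monitor.observe(); im=imaging.get_image(name)
    K=np.array([[im['fx'],0,im['cx']],[0,im['fy'],im['cy']],[0,0,1]])
    if name=='wrist':
        T=np.eye(4); T[:3,:3]=R.from_rotvec(s['ee_rot']).as_matrix(); T[:3,3]=s['position']
        M=np.linalg.inv(T@np.array(im['mount']))
    else:
        M=np.eye(4); M[:3,:3]=R.from_rotvec(np.ravel(im['rvec'])).as_matrix(); M[:3,3]=np.ravel(im['tvec'])
    return im['color'],K,M
def proj(K,M,P):
    P=np.atleast_2d(P); c=P@M[:3,:3].T+M[:3,3]; return (c@K.T)[:,:2]/c[:,2:]
def back(K,M,uv,z):
    uv=np.atleast_2d(uv); d=np.c_[(uv-K[:2,2])/np.diag(K)[:2],np.ones(len(uv))]@M[:3,:3]
    o=-M[:3,:3].T@M[:3,3]; return o+d*((z-o[2])/d[:,2])[:,None]
def save(n,c): cv2.imwrite('pics/'+n+'.png',cv2.cvtColor(c,cv2.COLOR_RGB2BGR))
E
python3 - <<'E'
from h import *
print(monitor.observe())
for n in ['top','side']:
    c,K,M=cam(n); save(n+'0',c); print(n,K,M.round(3))
    for t in ['trough','base','multichannel','single','rack','spare_mid','microplate','tip_box','tube_rack','bottle','marker']:
        for d in outline_of(n,t)[:3]:
            if d['p']>.2: print(t,round(d['p'],2),d['rect'])
E
```

```text
pics
{'clock': 0.0, 'joints': array([ 1.15236678,  0.43517606,  0.02497245,  1.57412695, -0.01160635,
        1.1340341 , -0.07514319]), 'dq': array([-0.0008546 , -0.00039083,  0.00166689, -0.00087543,  0.00188177,
       -0.00011907,  0.00022072]), 'joint_efforts': array([ 1.09428016e-03, -6.67834926e+01,  9.85730812e-01, -3.14455175e+01,
       -6.03752607e-02,  4.25415463e-02,  1.61154762e-04]), 'position': array([ 0.19389773, -0.59357183,  0.21306261]), 'ee_rot': array([-3.10099874e+00, -4.93621381e-01,  6.06994273e-04]), 'force': array([-1.30801952,  1.17826297,  0.04264739]), 'ft_torque': array([ 0.01010784,  0.04686097, -0.0019418 ]), 'width': 1.000132460058642}
top [[449.1352063    0.         283.16220707]
 [  0.         449.1352063  213.56978245]
 [  0.           0.           1.        ]] [[ 0.022 -1.     0.014 -0.086]
 [-0.994 -0.024 -0.103  0.571]
 [ 0.103 -0.012 -0.995  1.581]
 [ 0.     0.     0.     1.   ]]
trough 0.96 [342.6, 274.3, 40.0, 19.4]
trough 0.9 [238.3, 264.0, 41.2, 25.9]
trough 0.87 [400.9, 252.6, 28.5, 41.8]
base 0.64 [252.7, 215.8, 46.9, 27.3]
multichannel 
[... 515 characters left out ...]
0.511]
 [-0.243 -0.434 -0.868  0.203]
 [ 0.413  0.763 -0.497  1.494]
 [ 0.     0.     0.     1.   ]]
trough 0.83 [278.6, 261.5, 54.9, 36.0]
trough 0.66 [201.3, 235.0, 21.0, 32.3]
trough 0.61 [280.9, 329.4, 60.7, 48.4]
base 0.72 [268.8, 228.9, 19.2, 28.6]
multichannel 0.78 [198.4, 188.4, 23.4, 25.4]
multichannel 0.69 [282.4, 262.7, 47.9, 36.3]
single 0.55 [190.8, 173.9, 17.3, 22.6]
rack 0.96 [181.9, 169.8, 39.3, 57.5]
rack 0.67 [304.1, 220.9, 33.8, 27.4]
rack 0.54 [282.7, 265.4, 49.4, 34.4]
spare_mid 0.59 [287.4, 274.7, 42.9, 25.1]
microplate 0.88 [301.8, 217.3, 37.6, 31.0]
tip_box 0.93 [332.9, 233.1, 34.2, 38.2]
tube_rack 0.82 [289.4, 173.4, 38.0, 44.9]
bottle 0.85 [355.3, 236.0, 27.4, 59.8]
```

```bash
python3 -c "
import cv2,numpy as np
a=cv2.imread('pics/top0.png');cv2.imwrite('pics/t0b.png',cv2.resize(a,(784,588)))
a=cv2.imread('pics/side0.png');cv2.imwrite('pics/s0b.png',cv2.resize(a,(784,588)))"
```

```text
(no output)
```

View pics/t0b.png

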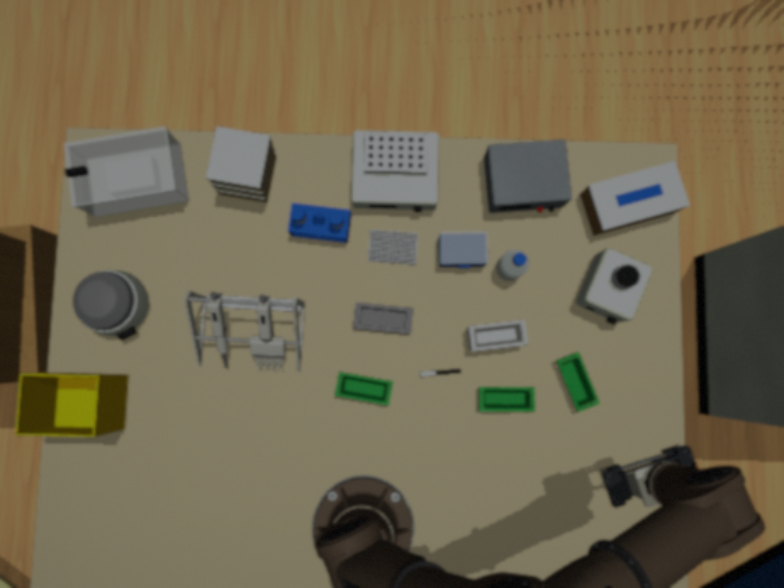

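View pics/s0b.png

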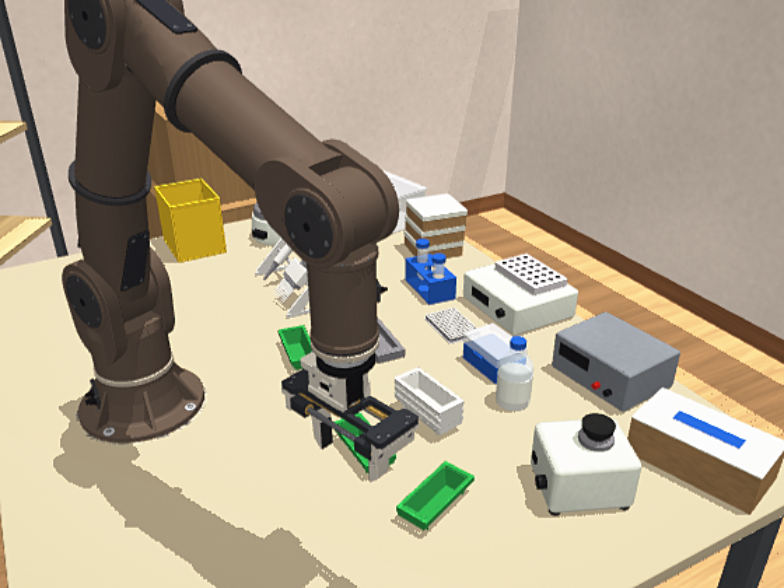

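The top view shows the pile at about (497,336), the base at (383,319) and the rack at (246,330), with the eight-channel pipette as the right one at (266,330); all of these are in the 784-wide picture. The green troughs are decoys. The side view confirms that the white pile is stacked.

```bash
python3 - <<'E'
from h import *
c,K,M=cam('top')
for t,z in [('spare_mid',.072),('base',.022),('multichannel',.12),('single',.12),('microplate',.014)]:
    for d in outline_of('top',t)[:2]:
        m=d['mask'].astype(np.uint8); 
        if m.sum()<20: continue
        r=cv2.minAreaRect(cv2.findNonZero(m)); p=back(K,M,cv2.boxPoints(r),z)
        e=[p[1]-p[0],p[2]-p[1]]; L=[np.linalg.norm(v) for v in e]; v=e[int(np.argmax(L))]
        print(t,round(d['p'],2),d['rect'],'ctr',p.mean(0).round(4),'L',np.round(L,3),'ang',np.degrees(np.arctan2(v[1],v[0])).round(1))
E
```

```text
base 0.56 [253.7, 216.3, 41.7, 23.7] ctr [ 0.5246 -0.0407  0.022 ] L [0.073 0.153] ang -92.5
multichannel 0.97 [178.6, 212.3, 24.5, 53.0] ctr [0.4809 0.2362 0.12  ] L [0.081 0.168] ang -177.7
multichannel 0.47 [298.9, 263.1, 28.3, 8.7] ctr [ 0.3906 -0.1804  0.12  ] L [0.091 0.012] ang -84.0
single 0.6 [153.5, 209.1, 8.3, 55.1] ctr [0.4819 0.3517 0.12  ] L [0.039 0.185] ang -169.1
microplate 0.74 [261.5, 161.8, 40.5, 25.0] ctr [ 0.7116 -0.0602  0.014 ] L [0.085 0.127] ang -93.0
```

```bash
python3 - <<'E'
from h import *
c,K,M=cam('top')
b=np.array([[468,327],[525,322],[528,347],[471,353]])/1.4
p=back(K,M,b,.072); print(p.round(4),p.mean(0)); 
s=monitor.observe(); print(R.from_rotvec(s['ee_rot']).as_matrix().round(3))
E
```

```text
[[ 0.5027 -0.2516  0.072 ]
 [ 0.5185 -0.3937  0.072 ]
 [ 0.4565 -0.4013  0.072 ]
 [ 0.4385 -0.2597  0.072 ]] [ 0.47906197 -0.32658649  0.072     ]
[[ 0.951  0.31  -0.   ]
 [ 0.31  -0.951  0.   ]
 [-0.    -0.    -1.   ]]
```

>>> {"api": "move_arm", "payload": {"series": [[3, 2.8, 0.5, 0, 0, 8.5], [3, 2.8, 0.5, 0, 0, 8.5], [3, 2.8, 0.5, 0, 0, 8.5], [3, 2.8, 0.5, 0, 0, 8.5], [3, 2.8, 0.5, 0, 0, 8.5], [3, 2.8, 0.5, 0, 0, 8.5], [3, 2.8, 0.5, 0, 0, 8.5], [3, 2.8, 0.5, 0, 0, 8.5]], "grip": 1}}

```text
clock: 2.35
position: [0.4351, -0.3689, 0.2543]
ee_rot: [2.289, 2.151, -0.0]
force: [1.0, -0.9, -0.9]
width: 0.997
```

>>> {"api": "move_arm", "payload": {"series": [[2.2, 2.1, 0, 0, 0, 5.2], [2.2, 2.1, 0, 0, 0, 5.2], [0, 0, 0, 0, 0, 0], [0, 0, 0, 0, 0, 0]]}}

```text
clock: 2.75
position: [0.4783, -0.3278, 0.2538]
ee_rot: [-2.091, -2.344, 0.0]
force: [-0.9, -0.3, -0.2]
width: 1.0
```

```bash
python3 - <<'E'
from h import *
s=monitor.observe(); print(s['position'],s['joints'].round(2),R.from_rotvec(s['ee_rot']).as_matrix().round(3))
c,K,M=cam('wrist'); save('w1',c); print(K,np.linalg.inv(M).round(3))
for d in outline_of('wrist','trough'): print(d['p'],d['rect'])
E
```

```text
[ 0.47832355 -0.32779429  0.25376616] [ 0.79  0.36 -0.38  1.6   0.14  1.2   0.49] [[-0.114  0.994 -0.   ]
 [ 0.994  0.114  0.   ]
 [ 0.    -0.    -1.   ]]
[[307.57080526   0.         285.21347804]
 [  0.         307.57080526 210.88404509]
 [  0.           0.           1.        ]] [[ 0.993  0.11   0.032  0.471]
 [ 0.114 -0.954 -0.276 -0.255]
 [ 0.     0.278 -0.961  0.426]
 [ 0.     0.     0.     1.   ]]
0.9 [143.5, 137.2, 53.5, 103.7]
0.84 [172.9, 308.4, 80.1, 28.8]
0.62 [266.3, 125.1, 54.5, 120.4]
```

View pics/w1.png

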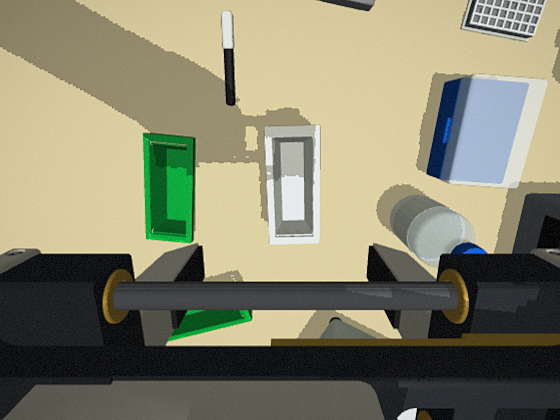

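The wrist view shows the white pile's rim at about x 266–320, y 125–245. The bottle is to its right at about (430,235).

```bash
python3 - <<'E'
from h import *
c,K,M=cam('wrist')
for t in ['trough','spare_mid','bottle']:
  for d in outline_of('wrist',t):
    m=d['mask'].astype(np.uint8); 
    r=cv2.minAreaRect(cv2.findNonZero(m)); p=back(K,M,cv2.boxPoints(r),.072)
    print(t,round(d['p'],2),d['rect'],p.round(4).tolist(),p.mean(0).round(4))
# bright rim
g=(c.min(2)>205).astype(np.uint8); g[:, :255]=0; g[:,330:]=0; g[:115]=0; g[255:]=0
pts=cv2.findNonZero(g); print(len(pts)); r=cv2.minAreaRect(pts); p=back(K,M,cv2.boxPoints(r),.072); print(cv2.boxPoints(r),p.round(4),p.mean(0))
c,K,M=cam('top')
for d in outline_of('top','bottle')[:2]:
  m=d['mask']; v,u=np.nonzero(m); print(d['p'],back(K,M,[[u.mean(),v.mean()],[u.mean(),v.max()],[u.max(),v.mean()]],.09).round(3))
E
```

```text
trough 0.85 [171.5, 310.7, 81.9, 25.1] [[0.3385, -0.5205, 0.072], [0.4477, -0.4788, 0.072], [0.4577, -0.5136, 0.072], [0.3459, -0.557, 0.072]] [ 0.3974 -0.5175  0.072 ]
trough 0.77 [266.3, 125.3, 57.0, 119.2] [[0.4478, -0.2621, 0.072], [0.508, -0.2535, 0.072], [0.5326, -0.3916, 0.072], [0.4655, -0.4014, 0.072]] [ 0.4885 -0.3271  0.072 ]
trough 0.67 [143.5, 131.9, 51.8, 109.0] [[0.3146, -0.2851, 0.072], [0.3722, -0.2787, 0.072], [0.3762, -0.4092, 0.072], [0.3126, -0.4163, 0.072]] [ 0.3439 -0.3473  0.072 ]
bottle 0.93 [390.2, 192.9, 101.6, 70.9] [[0.5968, -0.3546, 0.072], [0.6369, -0.2964, 0.072], [0.7434, -0.372, 0.072], [0.7053, -0.4377, 0.072]] [ 0.6706 -0.3652  0.072 ]
2460
[[265.4273  124.67413]
 [319.96777 122.96976]
 [323.66827 241.38538]
 [269.1278  243.08975]] [[ 0.4483 -0.2622  0.072 ]
 [ 0.5081 -0.2537  0.072 ]
 [ 0.5326 -0.3922  0.072 ]
 [ 0.466  -0.4019  0.072 ]] [ 0.48875581 -0.32749811  0.072     ]
0.72 [[0.51  0.304 0.09 ]
 [0.385 0.298 0.09 ]
 [0.513 0.154 0.09 ]]
0.67 [[ 0.659 -0.358  0.09 ]
 [ 0.621 -0.358  0.09 ]
 [ 0.66  -0.397  0.09 ]]
```

```bash
cat >> h.py <<'E'
def quad(mask):
    """4-corner fit of hull"""
    h=cv2.convexHull(cv2.findNonZero(mask.astype(np.uint8)))
    for e in np.arange(1,15,.5):
        q=cv2.approxPolyDP(h,e,True)
        if len(q)<=4: break
    return q[:,0].astype(float)
E
python3 - <<'E'
from h import *
for n,box in [('wrist',(255,115,330,255)),('top',(325,220,385,260))]:
    c,K,M=cam(n)
    g=(c.min(2)>(190 if n=='wrist' else 120)); sat=(c.max(2).astype(int)-c.min(2))<35; g=g&sat
    w=np.zeros_like(g); x0,y0,x1,y1=box; w[y0:y1,x0:x1]=g[y0:y1,x0:x1]
    w=cv2.morphologyEx(w.astype(np.uint8),cv2.MORPH_OPEN,np.ones((2,2)))
    q=quad(w); p=back(K,M,q,.072); print(n,q.tolist(),p.round(4).tolist(),p.mean(0).round(4))
    save('crop_'+n,cv2.resize(c[y0:y1,x0:x1],None,fx=5 if n=='top' else 4,fy=5 if n=='top' else 4,interpolation=cv2.INTER_NEAREST))
E
```

```text
wrist [[320.0, 125.0], [320.0, 243.0], [272.0, 244.0], [267.0, 137.0]] [[0.5089, -0.2551, 0.072], [0.5291, -0.394, 0.072], [0.4703, -0.402, 0.072], [0.4518, -0.2746, 0.072]] [ 0.49   -0.3314  0.072 ]
top [[363.0, 248.0], [342.0, 250.0], [341.0, 233.0], [362.0, 231.0]] [[0.4549, -0.352, 0.072], [0.4463, -0.279, 0.072], [0.5053, -0.275, 0.072], [0.514, -0.3483, 0.072]] [ 0.4801 -0.3136  0.072 ]
```

>>> {"api": "move_arm", "payload": {"series": [[0.8, 0, -3.5, 0, 0, 1], [0, 0, -3.5, 0, 0, 0], [0, 0, -2.0, 0, 0, 0], [0, 0, 0, 0, 0, 0], [0, 0, 0, 0, 0, 0]]}}

```text
clock: 3.75
position: [0.4863, -0.3282, 0.1644]
ee_rot: [2.072, 2.362, 0.0]
force: [0.1, -0.2, 0.8]
width: 0.999
```

```bash
python3 - <<'E'
from h import *
s=monitor.observe(); m=R.from_rotvec(s['ee_rot']).as_matrix(); print(s['position'],m.round(3).tolist())
c,K,M=cam('wrist'); save('w2',c); print(np.linalg.inv(M).round(3).tolist())
tips=np.array([[0,.046,.019],[0,-.046,.019]])@m.T+s['position']; print('tips',tips,proj(K,M,tips))
for d in outline_of('wrist','trough'): print(d['p'],d['rect'])
E
```

```text
[ 0.48630462 -0.3282125   0.16437462] [[-0.13, 0.991, 0.0], [0.991, 0.13, 0.0], [0.0, 0.0, -1.0]]
[[0.991, 0.126, 0.037, 0.477], [0.131, -0.952, -0.275, -0.256], [0.001, 0.278, -0.961, 0.336], [0.0, 0.0, 0.0, 1.0]]
tips [[ 0.53191551 -0.32221757  0.14538232]
 [ 0.44069954 -0.33420279  0.14536692]] [[353.67329006 236.53090113]
 [214.68029522 236.47047105]]
0.82 [169.5, 318.0, 62.4, 22.6]
0.65 [91.9, 128.2, 70.3, 141.1]
0.59 [252.2, 127.3, 73.6, 151.6]
0.49 [454.9, 57.3, 98.6, 152.2]
```

View pics/w2.png

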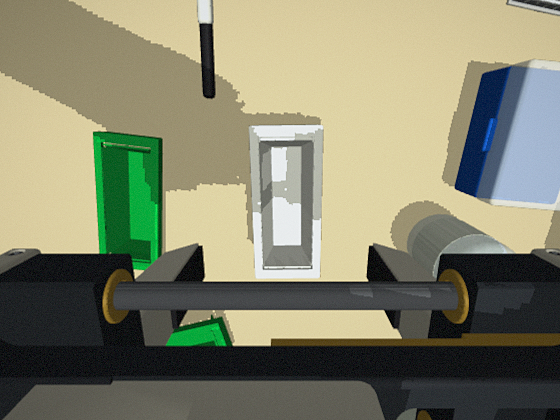

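The liner's rim corners are about (250,125), (323,125), (320,277) and (256,277), with the fingers on either side at x≈203 and 368.

```bash
python3 - <<'E'
from h import *
c,K,M=cam('wrist')
q=np.array([[249.5,125],[323,124],[320.5,277.5],[255.5,277.5]])
for z in (.072,):
    p=back(K,M,q,z); print(p.round(4).tolist(),p.mean(0).round(4)); a=(p[0]+p[1])/2-(p[2]+p[3])/2; print(np.linalg.norm(a),np.degrees(np.arctan2(-a[0],a[1])),np.linalg.norm(p[0]-p[1]),np.linalg.norm(p[3]-p[2]))
E
```

```text
[[0.4494, -0.2627, 0.072], [0.5097, -0.2539, 0.072], [0.5307, -0.394, 0.072], [0.4689, -0.402, 0.072]] [ 0.4897 -0.3281  0.072 ]
0.1411931203081749 8.262593283806874 0.06102095485203051 0.06229880250623058
```

>>> {"api": "move_arm", "payload": {"series": [[0.34, 0, -2.0, 0, 0, 0.8], [0, 0, -3, 0, 0, 0], [0, 0, -2.0, 0, 0, 0], [0, 0, -1.34, 0, 0, 0], [0, 0, 0, 0, 0, 0], [0, 0, 0, 0, 0, 0]]}}

```text
clock: 4.5
position: [0.4901, -0.3284, 0.0814]
ee_rot: [2.054, 2.375, 0.0]
force: [-0.3, 0.3, -0.4]
width: 0.999
```

>>> {"api": "move_arm", "payload": {"series": [[0, 0, 0, 0, 0, 0], [0, 0, 0, 0, 0, 0], [0, 0, 0, 0, 0, 0], [0, 0, 0, 0, 0, 0], [0, 0, 0, 0, 0, 0], [0, 0, 0, 0, 0, 0]], "grip": 0.5, "force": 10}}

```text
clock: 5.1
position: [0.4895, -0.3281, 0.0805]
ee_rot: [2.055, 2.376, 0.0]
force: [-0.3, 0.1, 0.3]
width: 0.532
```

```bash
python3 - <<'E'
from h import *
c,K,M=cam('wrist'); c2,_,_=cam('side')
print(monitor.observe()['width'])
save('w3',np.hstack([cv2.resize(c[100:300,150:420],(405,300)),cv2.resize(c2[200:350,220:400],(360,300))]))
E
```

```text
0.5045139746657504
```

View pics/w3.png

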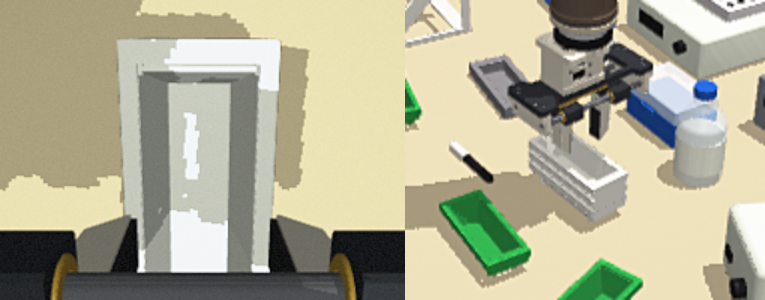

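The grasp has probably missed: the width is 0.50, as commanded. I'll check the geometry by projecting the model into the side view.

```bash
python3 - <<'E'
from h import *
c,K,M=cam('side'); s=monitor.observe(); m=R.from_rotvec(s['ee_rot']).as_matrix()
print(s['position'])
big=cv2.resize(c[220:320,250:370],None,fx=6,fy=6,interpolation=cv2.INTER_NEAREST)
def dr(P,col):
    for uv in proj(K,M,P): cv2.circle(big,tuple(int(v) for v in ((uv-[250,220])*6+3)),4,col,-1)
a=np.radians(8.3); Ry=np.array([[np.cos(a),-np.sin(a)],[np.sin(a),np.cos(a)]])
q=np.array([[-.031,-.07],[.031,-.07],[.031,.07],[-.031,.07]])@Ry.T+[.4897,-.3281]
dr(np.c_[q,[.072]*4],(255,0,0)); dr(np.c_[q,[.0]*4],(0,0,255))
tips=np.array([[0,.023,.019],[0,-.023,.019]])@m.T+s['position']; dr(tips,(0,255,0)); dr(s['position'],(255,0,255))
save('s4',big)
E
```

```text
[ 0.48949816 -0.32807421  0.08042114]
```

View pics/s4.png

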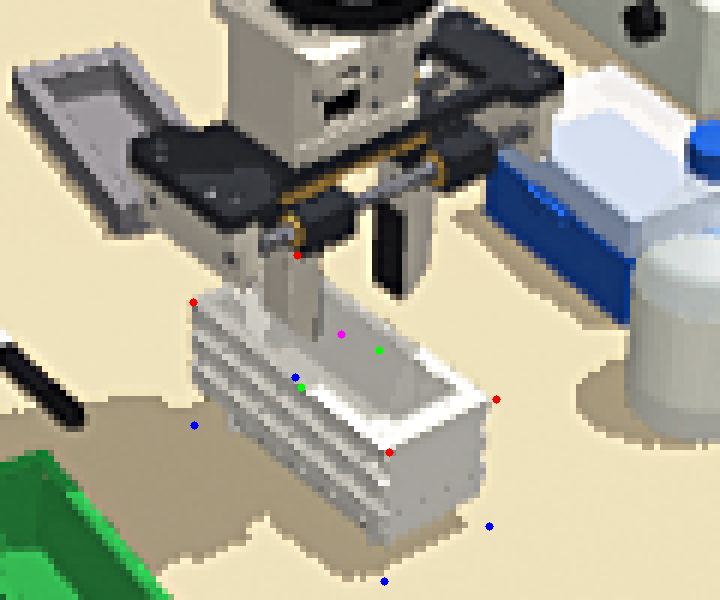

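```bash
python3 - <<'E'
from h import *
c,K,M=cam('wrist'); s=monitor.observe(); m=R.from_rotvec(s['ee_rot']).as_matrix(); print(s['width'],s['joints'].round(3))
for h in (.046,.0232):
  for t in (-.02,-.01,0,.01,.019):
    for x in (-.0095,.0095):
      P=np.array([[x,h,t],[x,-h,t]])@m.T+s['position']; print(h,t,x,proj(K,M,P).round(0).tolist())
E
```

```text
0.4993030311178441 [ 0.749  0.546 -0.355  1.787  0.242  0.851  0.426]
0.046 -0.02 -0.0095 [[368.0, 278.0], [200.0, 278.0]]
0.046 -0.02 0.0095 [[371.0, 246.0], [197.0, 246.0]]
0.046 -0.01 -0.0095 [[363.0, 270.0], [205.0, 270.0]]
0.046 -0.01 0.0095 [[366.0, 239.0], [202.0, 239.0]]
0.046 0 -0.0095 [[359.0, 262.0], [209.0, 262.0]]
0.046 0 0.0095 [[362.0, 233.0], [207.0, 233.0]]
0.046 0.01 -0.0095 [[356.0, 255.0], [213.0, 255.0]]
0.046 0.01 0.0095 [[358.0, 227.0], [211.0, 227.0]]
0.046 0.019 -0.0095 [[353.0, 250.0], [216.0, 250.0]]
0.046 0.019 0.0095 [[355.0, 223.0], [214.0, 223.0]]
0.0232 -0.02 -0.0095 [[326.0, 278.0], [242.0, 278.0]]
0.0232 -0.02 0.0095 [[328.0, 246.0], [240.0, 246.0]]
0.0232 -0.01 -0.0095 [[324.0, 270.0], [244.0, 270.0]]
0.0232 -0.01 0.0095 [[325.0, 239.0], [243.0, 239.0]]
0.0232 0 -0.0095 [[322.0, 262.0], [246.0, 262.0]]
0.0232 0 0.0095 [[323.0, 233.0], [245.0, 233.0]]
0.0232 0.01 -0.0095 [[320.0, 255.0], [248.0, 255.0]]
0.0232 0.01 0.0095 [[321.0, 227.0], [247.0, 227.0]]
0.0232 0.019 -0.0095 [[319.0, 250.0], [250.0, 250.0]]
0.0232 0.019 0.0095 [[320.0, 223.0], [249.0, 223.0]]
```

>>> {"api": "move_arm", "payload": {"series": [[0, 0, 0, 0, 0, 0], [0, 0, 0, 0, 0, 0], [0, 0, 0, 0, 0, 0], [0, 0, -1, 0, 0, 0], [0, 0, -1, 0, 0, 0], [0, 0, 0, 0, 0, 0]], "grip": 0.9}}

```text
clock: 5.9
position: [0.4882, -0.3275, 0.0584]
ee_rot: [-2.053, -2.374, 0.001]
force: [0.4, -0.4, -0.9]
width: 0.894
```

>>> {"api": "move_arm", "payload": {"series": [[0, 0, 0, 0, 0, 0], [0, 0, 0, 0, 0, 0], [0, 0, 0, 0, 0, 0], [0, 0, 0, 0, 0, 0], [0, 0, 0, 0, 0, 0]], "grip": 0.55, "force": 5}}

```text
clock: 6.4
position: [0.4896, -0.3282, 0.0607]
ee_rot: [2.055, 2.376, 0.0]
force: [0.4, -0.6, 0.2]
width: 0.558
```

>>> {"api": "move_arm", "payload": {"series": [[0, 0, 0, 0, 0, 0], [0, 0, 0, 0, 0, 0], [0, 0, 0, 0, 0, 0], [0, 0, -1, 0, 0, 0], [0, 0, 0, 0, 0, 0], [0, 0, 0, 0, 0, 0]], "grip": 0.85}}

```text
clock: 7.0
position: [0.4891, -0.3279, 0.0498]
ee_rot: [-2.054, -2.375, 0.0]
force: [-0.2, 0.3, -0.0]
width: 0.849
```

>>> {"api": "move_arm", "payload": {"series": [[0, 0, 0, 0, 0, 0], [0, 0, 0, 0, 0, 0], [0, 0, 0, 0, 0, 0], [0, 0, 0, 0, 0, 0], [0, 0, 0, 0, 0, 0]], "grip": 0.55}}

```text
clock: 7.5
position: [0.4896, -0.3282, 0.0506]
ee_rot: [2.055, 2.376, 0.0]
force: [0.3, -0.3, 0.3]
width: 0.671
```

```bash
python3 - <<'E'
from h import *
c,K,M=cam('side'); s=monitor.observe(); m=R.from_rotvec(s['ee_rot']).as_matrix()
w,K2,M2=cam('wrist')
print(s['position'],s['width'])
big=cv2.resize(c[230:320,270:350],None,fx=5,fy=5,interpolation=cv2.INTER_CUBIC)
save('s5',np.hstack([big,cv2.resize(w[90:315,190:380],(380,450))]))
E
```

```text
[ 0.4895642  -0.32816774  0.05056063] 0.6749177259098371
```

View pics/s5.png

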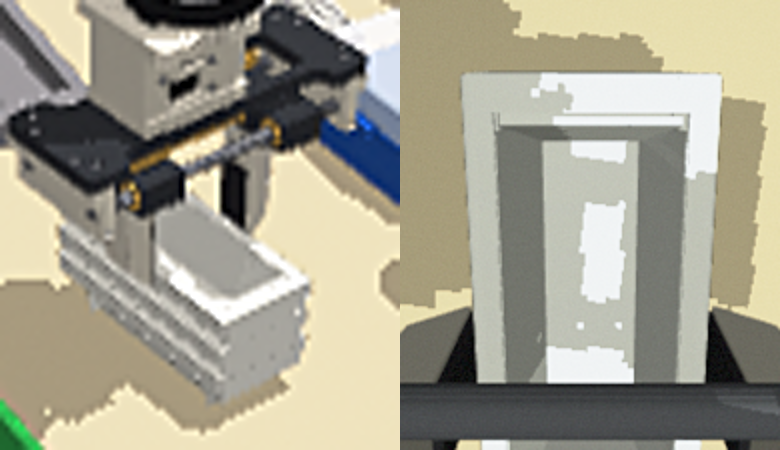

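>>> {"api": "move_arm", "payload": {"series": [[0, 0, 0, 0, 0, 0], [0, 0, -0.4, 0, 0, 0], [0, 0, 0, 0, 0, 0]], "grip": 0.75}}

```text
clock: 7.9
position: [0.4891, -0.3279, 0.0459]
ee_rot: [-2.055, -2.376, 0.0]
force: [-0.1, 0.4, 0.8]
width: 0.747
```

>>> {"api": "move_arm", "payload": {"series": [[0, 0, 0, 0, 0, 0], [0, 0, 0, 0, 0, 0], [0, 0, 0, 0, 0, 0], [0, 0, 0, 0, 0, 0], [0, 0, 1, 0, 0, 0], [0, 0, 2, 0, 0, 0], [0, 0, 3, 0, 0, 0]], "grip": 0.45, "force": 15}}

```text
clock: 8.6
position: [0.4886, -0.3276, 0.1065]
ee_rot: [-2.053, -2.374, 0.001]
force: [0.4, -0.7, -0.4]
width: 0.675
```

```bash
python3 - <<'E'
from h import *
c,K,M=cam('side'); s=monitor.observe(); print(s['position'],s['width'],s['force'])
w,K2,M2=cam('wrist')
save('s6',np.hstack([cv2.resize(c[220:320,270:350],(380,475),interpolation=cv2.INTER_CUBIC),cv2.resize(w[0:350,180:480],(407,475))]))
E
```

```text
[ 0.49157923 -0.32888397  0.11234476] 0.67258854851679 [ 1.66795322 -0.60405773  2.65274584]
```

View pics/s6.png

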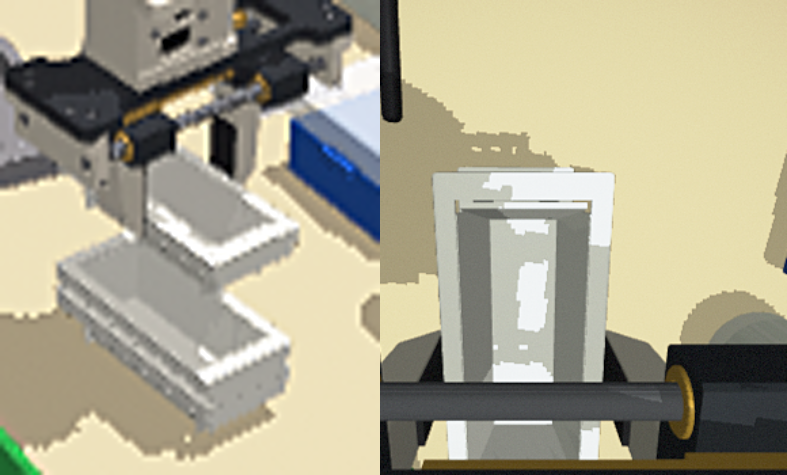

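One liner is lifted and the other two stay in the pile. Next I move towards the base.

>>> {"api": "move_arm", "payload": {"series": [[0.5, 0, 3, 0, 0, 0], [0.5, 3, 3, 0, 0, -3.6], [1, 4, 3, 0, 0, -3.6], [1, 4, 0, 0, 0, -3.6], [0, 2, 0, 0, 0, 0], [0, 0, 0, 0, 0, 0], [0, 0, 0, 0, 0, 0]]}}

```text
clock: 9.4
position: [0.5192, -0.199, 0.1961]
ee_rot: [2.268, 2.173, -0.001]
force: [0.0, -0.6, -1.0]
width: 0.676
```

```bash
python3 - <<'E'
from h import *
s=monitor.observe(); m=R.from_rotvec(s['ee_rot']).as_matrix(); print(s['position'],s['width'],np.degrees(np.arctan2(m[1,1],m[0,1])))
c,K,M=cam('wrist'); big=c.copy()
for t,z in [('base',.022),('mouth',.022)]:
  for d in outline_of('wrist',t)[:2]:
    q=quad(d['mask']); p=back(K,M,q,z); print(t,d['p'],d['rect'],q.tolist(),p.round(4).tolist(),p.mean(0))
    L=np.linalg.norm(np.roll(p,-1,0)-p,axis=1); print(L.round(4))
save('w7',big)
E
```

```text
[ 0.51920079 -0.19896746  0.19612076] 0.6759004082642892 -2.4532193268565927
base 0.9 [252.6, 0.1, 71.6, 112.8] [[322.0, 0.0], [315.0, 110.0], [254.0, 109.0], [253.0, 0.0]] [[0.5641, -0.0134, 0.022], [0.5557, -0.1153, 0.022], [0.4906, -0.1116, 0.022], [0.4968, -0.0106, 0.022]] [ 0.52682394 -0.06271651  0.022     ]
[0.1022 0.0652 0.1012 0.0674]
```

View pics/w7.png

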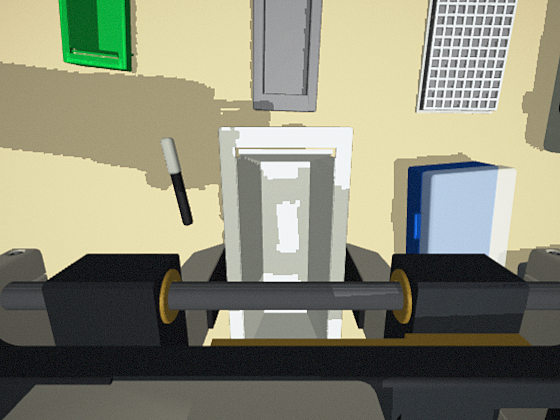

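The wrist view shows the base's near end at rows ≤110 (x 253–322), the held liner at x 219–353, and the microplate at (470,50).

>>> {"api": "move_arm", "payload": {"series": [[0.9, 3, 0, 0, 0, -1.4], [0, 4, 0, 0, 0, 0], [0, 0, 0, 0, 0, 0], [0, 0, 0, 0, 0, 0]]}}

```text
clock: 9.95
position: [0.5283, -0.129, 0.1958]
ee_rot: [-2.295, -2.145, 0.0]
force: [-0.3, -0.2, -0.2]
width: 0.674
```

```bash
python3 - <<'E'
from h import *
s=monitor.observe(); m=R.from_rotvec(s['ee_rot']).as_matrix(); print(s['position'],s['width'],np.degrees(np.arctan2(m[1,1],m[0,1])))
c,K,M=cam('wrist')
for d in outline_of('wrist','base')[:1]:
    q=quad(d['mask']); p=back(K,M,q,.022); print('base',d['p'],d['rect'],q.tolist(),p.round(4).tolist())
    v,u=np.nonzero(d['mask'])
    for r in range(int(v.min()),int(v.max()),12):
        uu=u[v==r]; print(r,uu.min(),uu.max(),back(K,M,[[uu.min(),r],[uu.max()+1,r]],.022)[:,:2].round(4).tolist())
for d in outline_of('wrist','trough')[:2]:
    q=quad(d['mask']); p=back(K,M,q,s['position'][2]+.026); print('tr',d['p'],d['rect'],q.tolist(),p.round(4).tolist())
c,K,M=cam('top')
for d in outline_of('top','microplate')[:1]+outline_of('top','base')[:1]: print(d['rect'],d['p'])
E
```

```text
[ 0.52828546 -0.12904207  0.19577306] 0.6739535201049643 -3.8671770042122113
base 0.95 [248.3, 28.4, 66.4, 123.3] [[311.0, 28.0], [309.0, 123.0], [265.0, 148.0], [246.0, 28.0]] [[0.566, 0.0318, 0.022], [0.5598, -0.0591, 0.022], [0.5102, -0.0824, 0.022], [0.5012, 0.0362, 0.022]]
27 247 308 [[0.5023, 0.037], [0.564, 0.0328]]
39 247 311 [[0.5012, 0.0263], [0.5665, 0.0219]]
51 246 311 [[0.4991, 0.0155], [0.5661, 0.011]]
63 246 311 [[0.498, 0.0044], [0.5656, -0.0001]]
75 247 310 [[0.4979, -0.007], [0.5641, -0.0114]]
87 247 311 [[0.4967, -0.0186], [0.5646, -0.0231]]
99 248 310 [[0.4965, -0.0304], [0.5631, -0.0349]]
111 248 308 [[0.4953, -0.0424], [0.5604, -0.0468]]
123 249 309 [[0.4952, -0.0548], [0.5609, -0.0592]]Traceback (most recent call last):
  File "<stdin>", line 8, in <module>
    return umr_minimum(a, axis, None, out, keepdims, initial, where)
ValueError: zero-size array to reduction operation minimum which has no identity
```

>>> {"api": "move_arm", "payload": {"series": [[0.04, 3, -2, 0, 0, -0.1], [0, 4, -3, 0, 0, 0], [0, 1.95, -4, 0, 0, 0], [0, 0, -3, 0, 0, 0], [0, 0, 0, 0, 0, 0], [0, 0, 0, 0, 0, 0]]}}

```text
clock: 10.65
position: [0.5288, -0.0409, 0.0761]
ee_rot: [-2.3, -2.14, 0.002]
force: [0.7, -0.1, 0.2]
width: 0.672
```

```bash
python3 - <<'E'
from h import *
s=monitor.observe(); m=R.from_rotvec(s['ee_rot']).as_matrix(); print(s['position'],s['width'],np.degrees(np.arctan2(m[1,1],m[0,1])))
c,K,M=cam('wrist')
b=(c.min(2)>150)
u0=285
for u in (250,285,320):
    col=c[:,u].min(1).astype(int); print(u,[ (r,col[r]) for r in range(90,160,2)])
E
```

```text
[ 0.5287881  -0.0409419   0.07611554] 0.6717683458704233 -4.1324421177340875
250 [(90, np.int64(172)), (92, np.int64(170)), (94, np.int64(173)), (96, np.int64(173)), (98, np.int64(170)), (100, np.int64(175)), (102, np.int64(171)), (104, np.int64(174)), (106, np.int64(168)), (108, np.int64(178)), (110, np.int64(112)), (112, np.int64(114)), (114, np.int64(120)), (116, np.int64(123)), (118, np.int64(98)), (120, np.int64(108)), (122, np.int64(107)), (124, np.int64(110)), (126, np.int64(86)), (128, np.int64(246)), (130, np.int64(237)), (132, np.int64(235)), (134, np.int64(237)), (136, np.int64(237)), (138, np.int64(238)), (140, np.int64(238)), (142, np.int64(237)), (144, np.int64(238)), (146, np.int64(249)), (148, np.int64(71)), (150, np.int64(241)), (152, np.int64(243)), (154, np.int64(141)), (156, np.int64(116)), (158, np.int64(132))]
285 [(90, np.int64(169)), (92, np.int64(171)), (94, np.int64(172)), (96, np.int64(168)), (98, np.int64(168)), (100, np.int64(170)), (102, np.int64(170)), (104, np.int64(175)), (106, np.int64(169)), (108, np.int64(178)), (110, np.int64(106)), (112, np.int64
[... 581 characters left out ...]
96, np.int64(170)), (98, np.int64(172)), (100, np.int64(171)), (102, np.int64(168)), (104, np.int64(174)), (106, np.int64(170)), (108, np.int64(172)), (110, np.int64(169)), (112, np.int64(168)), (114, np.int64(179)), (116, np.int64(131)), (118, np.int64(107)), (120, np.int64(157)), (122, np.int64(157)), (124, np.int64(160)), (126, np.int64(123)), (128, np.int64(244)), (130, np.int64(237)), (132, np.int64(236)), (134, np.int64(238)), (136, np.int64(238)), (138, np.int64(237)), (140, np.int64(238)), (142, np.int64(237)), (144, np.int64(237)), (146, np.int64(243)), (148, np.int64(148)), (150, np.int64(239)), (152, np.int64(242)), (154, np.int64(139)), (156, np.int64(116)), (158, np.int64(117))]
```

```bash
python3 - <<'E'
from h import *
c,K,M=cam('wrist'); s=monitor.observe()
print(back(K,M,[[285,117.0]],.022),back(K,M,[[285,127]],s['position'][2]+.026))
q=cv2.Canny(c,60,150)[131]; print([int(i) for i in np.nonzero(q)[0] if 150<i<420])
for r in (121,123): 
  q=cv2.Canny(c,60,150)[r]; print([int(i) for i in np.nonzero(q)[0] if 150<i<420])
E
```

```text
[[0.536176   0.03523605 0.022     ]] [[0.53568664 0.02973238 0.10345139]]
[218, 352]
[207, 215, 229, 230, 231, 234, 306, 316, 330]
[208, 209, 210, 211, 212, 213, 214, 215, 223, 231, 234, 306, 316, 330]
```

>>> {"api": "move_arm", "payload": {"series": [[-0.1, 0.05, -2, 0, 0, 0], [0, 0, -1.5, 0, 0, 0], [0, 0, -1, 0, 0, 0], [0, 0, -0.8, 0, 0, 0], [0, 0, -0.5, 0, 0, 0], [0, 0, 0, 0, 0, 0]]}}

```text
clock: 11.35
position: [0.5277, -0.039, 0.0178]
ee_rot: [-2.298, -2.142, 0.0]
force: [-0.0, -0.2, -0.4]
width: 0.676
```

>>> {"api": "move_arm", "payload": {"series": [[0, 0, -0.2, 0, 0, 0], [0, 0, -0.2, 0, 0, 0], [0, 0, -0.1, 0, 0, 0], [0, 0, 0, 0, 0, 0]]}}

```text
clock: 11.75
position: [0.5281, -0.0389, 0.014]
ee_rot: [2.297, 2.142, 0.001]
force: [-3.8, 0.2, 12.8]
width: 0.675
```

>>> {"api": "move_arm", "payload": {"series": [[0, 0, 0.1, 0, 0, 0], [0, 0, 0, 0, 0, 0], [0, 0, 0, 0, 0, 0], [0, 0, 0, 0, 0, 0], [0, 0, 0, 0, 0, 0]], "grip": 0.95}}

```text
clock: 12.25
position: [0.5277, -0.0389, 0.0137]
ee_rot: [-2.298, -2.142, 0.0]
force: [0.3, -0.4, -0.8]
width: 0.949
```

>>> {"api": "move_arm", "payload": {"series": [[0, 0, 2, 0, 0, 0], [0, 0, 4, 0, 0, 0], [0, -2, 5, 0, 0, 0], [0, -4, 5, 0, 0, 0], [0, -4, 2, 0, 0, 0], [0, 0, 0, 0, 0, 0]]}}

```text
clock: 12.85
position: [0.529, -0.1356, 0.1824]
ee_rot: [2.301, 2.129, 0.001]
force: [-0.0, -0.1, -0.7]
width: 0.952
```

```bash
python3 - <<'E'
from h import *
s=monitor.observe(); print(s['position'],s['width'])
c,K,M=cam('wrist'); c2,_,_=cam('side')
save('w8',np.hstack([cv2.resize(c[0:260,180:400],(440,520)),cv2.resize(c2[200:280,250:300],(325,520),interpolation=cv2.INTER_CUBIC)]))
E
```

```text
[ 0.52900447 -0.13555694  0.18236066] 0.9517099563839585
```

View pics/w8.png

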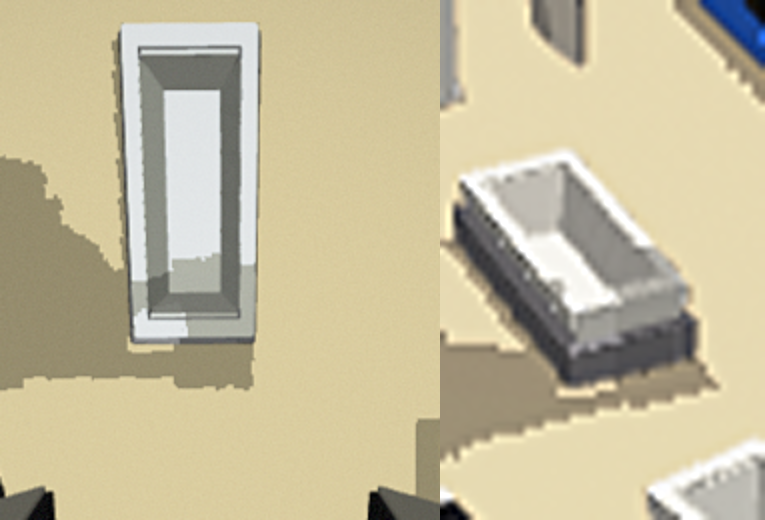

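The liner sits level in the base, with its skirts resting on the block at both ends. Next is the pipette.

>>> {"api": "move_arm", "payload": {"series": [[0, 3.4, 1.3, 0, 0, 8.3], [0, 3.4, 1.3, 0, 0, 8.3], [0, 3.4, 1.3, 0, 0, 8.3], [0, 3.4, 1.3, 0, 0, 8.3], [0, 3.4, 1.3, 0, 0, 8.3], [0, 3.4, 1.3, 0, 0, 8.3], [0, 3.4, 1.3, 0, 0, 8.3], [0, 3.4, 1.3, 0, 0, 8.3]], "grip": 0.6}}

```text
clock: 13.75
position: [0.5263, 0.146, 0.2829]
ee_rot: [-0.737, -3.052, 0.001]
force: [0.1, 0.0, 0.5]
width: 0.597
```

>>> {"api": "move_arm", "payload": {"series": [[0, 3.4, 1.3, 0, 0, 8.3], [0, 3.4, 1, 0, 0, 8.3], [0, 3.4, 0, 0, 0, 8.3], [0, 0, 0, 0, 0, 0], [0, 0, 0, 0, 0, 0]]}}

```text
clock: 14.25
position: [0.5264, 0.2469, 0.3051]
ee_rot: [-0.07, -3.139, 0.0]
force: [-0.1, -0.6, -0.4]
width: 0.602
```

```bash
python3 - <<'E'
from h import *
s=monitor.observe(); m=R.from_rotvec(s['ee_rot']).as_matrix(); print(s['position'],s['width'],s['joints'].round(2),np.degrees(np.arctan2(m[1,1],m[0,1])))
c,K,M=cam('wrist'); print(np.linalg.inv(M).round(3).tolist())
save('w9',c)
for t in ['multichannel','single','upper_rail','rack']:
  for d in outline_of('wrist',t)[:2]: print(t,d['p'],d['rect'])
E
```

```text
[0.52635505 0.24686055 0.30513772] 0.6021111771183615 [ 0.05  0.43 -0.86  1.49  0.33  1.37  0.7 ] 87.43008355086963
[[0.044, 0.96, 0.276, 0.453], [0.999, -0.042, -0.012, 0.248], [0.0, 0.276, -0.961, 0.477], [0.0, 0.0, 0.0, 1.0]]
multichannel 0.77 [246.9, 77.6, 68.8, 158.9]
single 0.98 [361.0, 71.7, 43.6, 165.2]
upper_rail 0.92 [208.2, 74.6, 249.4, 154.7]
upper_rail 0.29 [37.6, 163.0, 110.3, 49.0]
rack 0.93 [213.4, 74.9, 243.3, 149.1]
```

View pics/w9.png

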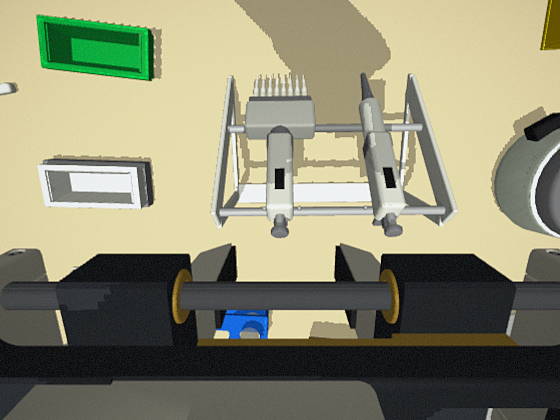

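The wrist view shows the eight-channel pipette with its tips at about (279,76), head at x 247–314 and plunger at (280,230). The upper rail runs from (218,212) to (450,208) and the single-channel pipette is to the right at (385,190). The seated liner is at the left, at about (95,185).

```bash
python3 - <<'E'
from h import *
from scipy.optimize import least_squares
s=monitor.observe(); c,K,M=cam('wrist')
a=back(K,M,[[218,212],[450,208.5]],.147); b=back(K,M,[[228,128.5],[425,127]],.065)
for p in (a,b): d=p[1]-p[0]; print(p.round(4).tolist(),'yaw',np.degrees(np.arctan2(-d[0],d[1])),np.linalg.norm(d))
mm=[d for d in outline_of('wrist','multichannel')][0]['mask']; v,u=np.nonzero(mm)
ys=[];
for r in range(140,222,6):
    uu=u[v==r]
    if len(uu): ys.append((r,uu.min(),uu.max()))
print(ys)
def pose(x):
    q=x[2]; Rz=R.from_euler('z',q).as_matrix()@R.from_euler('y',45,degrees=True).as_matrix()
    # axis z=(s,0,c); local x underneath
    return Rz,np.array([x[0],x[1],.166])
obs=[((0,0,-.205),(279.5,75)),((0,0,.034),(280,231)),((-.013,-.042,-.144),(248.5,97)),((-.013,.042,-.144),(314,97)),((-.013,-.042,-.1),(246,132)),((-.013,.042,-.1),(314,132))]
L=np.array([o[0] for o in obs]); U=np.array([o[1] for o in obs])
def f(x):
    Rr,t=pose(x); return (proj(K,M,L@Rr.T+t)-U).ravel()
r=least_squares(f,[.5,.24,0],loss='soft_l1'); print(r.x.round(4),np.degrees(r.x[2]),r.fun.reshape(-1,2).round(1).tolist())
Rr,t=pose(r.x); g=t+Rr@[0,0,-.02]; print('grip',g.round(4))
# liner
q=np.array([[39,164],[147,158.5],[152,200],[45,208]]);p=back(K,M,q,.04); print(p.round(4).tolist(),p.mean(0).round(4))
for d in outline_of('wrist','trough')[:3]: print(d['rect'],d['p'],quad(d['mask']).tolist(),back(K,M,quad(d['mask']),.04).mean(0))
E
```

```text
[[0.5472, 0.1657, 0.147], [0.5557, 0.4251, 0.147]] yaw -1.888735716729914 0.25953878344375725
[[0.4585, 0.1712, 0.065], [0.4691, 0.4262, 0.065]] yaw -2.3758284607915483 0.25525882956672646
[(140, np.int64(269), np.int64(295)), (146, np.int64(269), np.int64(295)), (152, np.int64(270), np.int64(294)), (158, np.int64(270), np.int64(293)), (164, np.int64(269), np.int64(293)), (170, np.int64(269), np.int64(295)), (176, np.int64(269), np.int64(295)), (182, np.int64(269), np.int64(295)), (188, np.int64(269), np.int64(295)), (194, np.int64(269), np.int64(295)), (200, np.int64(269), np.int64(296)), (206, np.int64(269), np.int64(295)), (212, np.int64(270), np.int64(295)), (218, np.int64(273), np.int64(293))]
[ 0.5363  0.2365 -0.0402] -2.301249146225762 [[1.0, -0.4], [0.1, 2.6], [-2.2, 1.4], [0.1, 0.8], [-1.8, -7.2], [2.1, -7.9]]
grip [0.5222 0.237  0.1519]
[[0.4943, -0.1064, 0.04], [0.494, 0.0482, 0.04], [0.5544, 0.0451, 0.04], [0.5588, -0.1151, 0.04]] [ 0.5254 -0.0321  0.04  ]
[42.6, 166.6, 106.4, 40.4] 0.84 [[147.0, 202.0], [49.0, 205.0], [40.0, 165.0], [139.0, 165.0]] [ 0.5274829 -0.0352185  0.04     ]
[39.0, 13.8, 119.1, 63.9] 0.62 [[154.0, 76.0], [46.0, 66.0], [38.0, 16.0], [151.0, 29.0]] [0.35018389 0.0094066  0.04      ]
```

>>> {"api": "move_arm", "payload": {"series": [[-0.4, -0.85, -3, 0, 0, 0.4], [0, 0, -4, 0, 0, 0], [0, 0, -3.5, 0, 0, 0], [0, 0, 0, 0, 0, 0], [0, 0, 0, 0, 0, 0]]}}

```text
clock: 15.15
position: [0.5238, 0.2368, 0.2021]
ee_rot: [-0.064, -3.14, -0.0]
force: [0.4, 0.7, 0.1]
width: 0.601
```

```bash
python3 - <<'E'
from h import *
s=monitor.observe(); c,K,M=cam('wrist'); print(s['position'])
d=outline_of('wrist','multichannel')[0]; print(d['p'],d['rect']); v,u=np.nonzero(d['mask'])
P=np.array([.5365,.2385,.166]); Rr=R.from_euler('z',-2.2,degrees=True).as_matrix()@R.from_euler('y',45,degrees=True).as_matrix()
L=np.array([[0,0,.034],[0,0,-.205],[-.017,.014,.012],[-.017,-.014,.012],[-.017,.014,-.02],[-.017,-.014,-.02],[-.017,.014,-.08],[-.017,-.014,-.08]])
pr=proj(K,M,L@Rr.T+P); print(pr.round(1).tolist())
for r in range(int(v.min()),int(v.max())+1,10): print(r,u[v==r].min(),u[v==r].max(),end=' | ')
print(proj(K,M,s['position']+np.array([0,0,.0165])))
save('w10',c)
E
```

```text
[0.52379915 0.2368254  0.20205684]
0.76 [240.7, 63.0, 100.1, 218.2]
[[291.4, 292.8], [288.9, 64.0], [312.7, 252.9], [270.3, 252.9], [310.7, 210.5], [271.3, 210.5], [307.6, 145.2], [272.8, 145.3]]
63 258 319 | 73 256 322 | 83 254 325 | 93 248 331 | 103 244 335 | 113 243 336 | 123 242 337 | 133 242 337 | 143 245 335 | 153 272 308 | 163 272 308 | 173 273 308 | 183 272 309 | 193 272 309 | 203 272 310 | 213 272 311 | 223 272 310 | 233 272 311 | 243 271 311 | 253 272 311 | 263 274 308 | 273 283 299 | [[288.7645145  261.46130899]]
```

>>> {"api": "move_arm", "payload": {"series": [[-0.1, 0.15, -2.5, 0, 0, 0], [0, 0, -2.5, 0, 0, 0], [0, 0, -2, 0, 0, 0], [0, 0, -1.1, 0, 0, 0], [0, 0, 0, 0, 0, 0]]}}

```text
clock: 15.75
position: [0.5228, 0.2383, 0.1204]
ee_rot: [-0.064, -3.141, 0.0]
force: [-0.8, -0.3, -0.6]
width: 0.597
```

>>> {"api": "move_arm", "payload": {"series": [[0, 0, 0, 0, 0, 0], [0, 0, 0, 0, 0, 0], [0, 0, 0, 0, 0, 0], [0, 0, 0, 0, 0, 0], [0, 0, 0, 0, 0, 0], [0, 0, 0, 0, 0, 0]], "grip": 0.1, "force": 40}}

```text
clock: 16.35
position: [0.5232, 0.2394, 0.1212]
ee_rot: [0.063, 3.14, 0.003]
force: [-0.8, 3.0, 6.8]
width: 0.304
```

>>> {"api": "move_arm", "payload": {"series": [[0, 0, 0.5, 0, 0, 0], [0, 0, 1, 0, 0, 0], [0, 0, 2, 0, 0, 0], [0, 0, 2.5, 0, 0, 0], [0, 0, 3, 0, 0, 0], [0, 0, 3, 0, 0, 0], [0, 0, 3, 0, 0, 0], [0, 0, 2, 0, 0, 0]]}}

```text
clock: 17.15
position: [0.5227, 0.2378, 0.2927]
ee_rot: [0.064, 3.14, -0.001]
force: [0.6, 0.9, -2.1]
width: 0.306
```

```bash
cat > p.py <<'E'
from h import *
s=monitor.observe(); c,K,M=cam('wrist'); print(s['position'],s['width'],s['force'],s['ft_torque'],s['joints'].round(2))
Rt=R.from_rotvec(s['ee_rot']).as_matrix()
Rg=R.from_rotvec([.063,3.14,.003]).as_matrix(); tg=np.array([.5228,.2387,.1208])
Rp=R.from_euler('z',-2.2,degrees=True).as_matrix()@R.from_euler('y',45,degrees=True).as_matrix(); P=np.array([.5365,.2385,.166])
A=Rg.T@Rp; b=Rg.T@(P-tg)  # pipette in tool
E
python3 - <<'E'
from p import *
d=outline_of('wrist','multichannel')[0]; v,u=np.nonzero(d['mask']); print(d['p'],d['rect'])
Rn=Rt@A; Pn=s['position']+Rt@b
L=np.array([[0,0,.034],[0,0,-.205],[-.013,.042,-.1],[-.013,-.042,-.1],[-.017,.014,-.02],[-.017,-.014,-.02],[0,.034,-.205],[0,-.034,-.205]])
print(proj(K,M,L@Rn.T+Pn).round(1).tolist())
for r in range(int(v.min()),int(v.max())+1,15): print(r,u[v==r].min(),u[v==r].max(),end=' | ')
E
```

```text
[0.52274827 0.23779857 0.29273616] 0.3061145800954319 [ 0.55351562  0.893162   -2.10992358] [ 0.10561608 -0.26999892 -0.02010686] [ 0.08  0.43 -0.86  1.53  0.33  1.34  0.71]
0.71 [218.1, 43.5, 136.6, 293.1]
[[291.1, 398.0], [287.6, 46.8], [359.5, 135.5], [218.2, 135.6], [320.9, 261.9], [259.8, 262.1], [330.3, 46.8], [244.9, 46.9]]
44 245 325 | 59 241 329 | 74 238 332 | 89 224 347 | 104 221 350 | 119 219 352 | 134 218 353 | 149 222 349 | 164 259 312 | 179 259 312 | 194 258 311 | 209 259 312 | 224 257 313 | 239 257 314 | 254 256 313 | 269 256 314 | Traceback (most recent call last):
  File "<stdin>", line 6, in <module>
    return umr_minimum(a, axis, None, out, keepdims, initial, where)
ValueError: zero-size array to reduction operation minimum which has no identity
```

```bash
sed -i 's/P=np.array(\[.5365,.2385,.166\])/P=np.array([.5365,.237,.166])/' p.py; python3 - <<'E'
from p import *
im=imaging.get_image('wrist'); T=np.eye(4); T[:3,:3]=R.from_rotvec([2.301,2.129,.001]).as_matrix(); T[:3,3]=[.529,-.1356,.1824]
M8=np.linalg.inv(T@np.array(im['mount'])); q=np.array([[240,12],[310,12],[307.5,170.5],[246,171]])
p=back(K,M8,q,.04); a=(p[0]+p[1]-p[2]-p[3])/2; print('mouth',p.mean(0).round(4),np.linalg.norm(a),np.degrees(np.arctan2(-a[0],a[1])))
mouth=np.array([.528,-.0395,.04])
for tilt in (0,8):
    Rpt=R.from_euler('z',-4,degrees=True).as_matrix()@R.from_euler('y',tilt,degrees=True).as_matrix()
    Rtt=Rpt@A.T; tips=mouth+[0,0,.085]; org=tips-Rpt@[0,0,-.205]; tt=org-Rtt@b
    D=R.from_matrix(Rtt@Rt.T).as_rotvec(degrees=True)
    print(tilt,'TCP target',tt.round(4),'delta cm',((tt-s['position'])*100).round(2),'turn',D.round(2))
E
```

```text
[0.52349516 0.23860647 0.29335886] 0.3037580956719371 [-0.51026788 -0.23019195 -2.05674546] [ 0.12154065 -0.20921395  0.00314722] [ 0.08  0.42 -0.86  1.53  0.33  1.34  0.71]
mouth [ 0.5264 -0.0386  0.04  ] 0.14242046576696155 -4.228785908828212
0 TCP target [ 0.5503 -0.0399  0.2883] delta cm [  2.68 -27.85  -0.5 ] turn [ -2.41 -44.78  -1.65]
8 TCP target [ 0.5727 -0.0415  0.2836] delta cm [  4.92 -28.01  -0.97] turn [ -1.97 -36.79  -1.68]
```

>>> {"api": "move_arm", "payload": {"series": [[0, -2, 0, 0, 0, 0], [0, -4, 0, 0, 0, 0], [0, -4, 0, 0, 0, 0], [0.38, -2.55, 0, -0.345, -6.4, -0.236], [0.38, -2.55, 0, -0.345, -6.4, -0.236], [0.38, -2.55, 0, -0.345, -6.4, -0.236], [0.38, -2.55, 0, -0.345, -6.4, -0.236], [0, 0, 0, 0, 0, 0]]}}

```text
clock: 18.15
position: [0.5329, 0.0312, 0.2861]
ee_rot: [0.082, 2.697, -0.029]
force: [-1.0, -0.0, -1.9]
width: 0.3
```

```bash
cat > q.py <<'E'
from p import *
mouth=np.array([.527,-.039,.04])
Rpt=R.from_euler('z',-4,degrees=True).as_matrix(); Rtt=Rpt@A.T
org=mouth+[0,0,.085+.205]; tt=org-Rtt@b
print('remain cm',((tt-s['position'])*100).round(2),'turn',R.from_matrix(Rtt@Rt.T).as_rotvec(degrees=True).round(2))
Rn=Rt@A; tp=s['position']+Rt@b+Rn@[0,0,-.205]; print('tips',tp.round(4),'tilt',np.degrees(np.arccos(Rn[2,2])).round(1))
E
python3 q.py
```

```text
[0.53291741 0.03116691 0.28605664] 0.3004017063853282 [-0.96019118 -0.02514363 -1.88201999] [ 0.13396154  0.58428943 -0.0200963 ] [ 0.6   0.04 -0.86  2.02  0.27  0.69  1.08]
remain cm [ 1.63 -7.05  0.23] turn [ -0.74 -19.63  -0.34]
tips [0.4571 0.0333 0.1397] tilt 19.6
```

>>> {"api": "move_arm", "payload": {"series": [[0.5, -2.3, 0.4, -0.24, -6.5, -0.1], [0.5, -2.3, 0.4, -0.24, -6.5, -0.1], [0.6, -2.4, 0.2, -0.24, -5, -0.1], [0, 0, 0, 0, 0, 0], [0, 0, 0, 0, 0, 0]]}}

```text
clock: 18.7
position: [0.5537, -0.0332, 0.2993]
ee_rot: [0.077, 2.382, -0.023]
force: [0.0, 1.1, -2.0]
width: 0.302
```

```bash
python3 q.py
```

```text
[ 0.55365306 -0.03315673  0.29933162] 0.3015260796581903 [ 0.02978306  1.14698421 -2.01395679] [0.13963739 0.89413083 0.03531321] [ 0.69 -0.08 -0.73  2.26  0.14  0.19  1.32]
remain cm [-0.44 -0.62 -1.1 ] turn [-0.26 -1.59 -0.43]
tips [ 0.5269 -0.0322  0.1367] tilt 1.6
```

>>> {"api": "move_arm", "payload": {"series": [[0, -0.65, -0.5, 0, 0, 0], [0, 0, 0, 0, 0, 0], [0, 0, 0, 0, 0, 0], [0, 0, 0, 0, 0, 0], [0, 0, 0, 0, 0, 0]]}}

```text
clock: 19.25
position: [0.554, -0.04, 0.2954]
ee_rot: [0.076, 2.379, -0.025]
force: [-0.1, 0.3, -2.3]
width: 0.304
```

```bash
python3 q.py; python3 - <<'E'
from h import *
c,K,M=cam('side'); w,K2,M2=cam('wrist'); x=c[150:270,220:340]
t,K3,M3=cam('top')
save('f1',np.hstack([cv2.resize(x,(400,400),interpolation=cv2.INTER_CUBIC),cv2.resize(w[0:420,70:490],(400,400))]))
save('f1t',t)
print('side proj',(proj(K,M,[[.527,-.039,.137],[.527,-.039,.04],[.527,-.039,.362]])-[220,150])*400/120)
for n in ('side','wrist','top'):
  for d in outline_of(n,'multichannel')[:2]: print(n,d['p'],d['rect'])
E
```

```text
[ 0.55398329 -0.03995743  0.29541056] 0.30437739172807715 [-0.07795394  0.32295027 -2.29957848] [ 0.10468796  0.93044304 -0.02042055] [ 0.68 -0.07 -0.71  2.27  0.13  0.17  1.34]
remain cm [-0.47  0.06 -0.71] turn [-0.18 -1.4  -0.44]
tips [ 0.5277 -0.0392  0.1327] tilt 1.4
side proj [[162.66931412 195.9721277 ]
 [164.1920591  284.31839144]
 [158.76067425 -30.79843037]]
side 0.85 [262.6, 162.4, 14.9, 50.5]
wrist 0.63 [217.8, 41.2, 138.6, 297.3]
top 0.49 [267.1, 202.0, 10.5, 23.3]
```

View pics/f1.png

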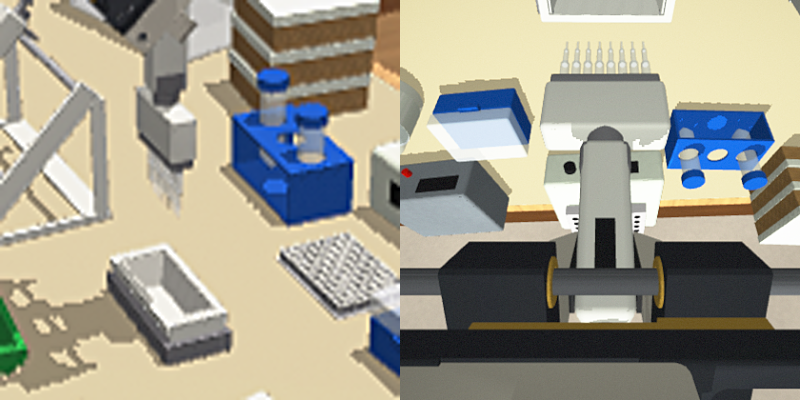

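The side view shows the pipette upright with its tip row above the trough: tips mid at about (165,201), trough mouth centre at about (168,290). The wrist view shows it held firmly by the handle. One more numeric check of the alignment:

```bash
python3 - <<'E'
from h import *
w,K,M=cam('wrist'); 
print(back(K,M,[[217,19],[355.6,23]],.04).round(4).tolist(), back(K,M,[[217,19],[355.6,23]],.028).round(4).tolist())
ps=proj(K,M,np.array([[.5277,-.0392+.034,.1327],[.5277,-.0392-.034,.1327]])); print('tips pred',ps)
for d in outline_of('wrist','trough')[:2]: print('w',d['p'],d['rect'])
a=np.radians(-4); Ry=np.array([[np.cos(a),-np.sin(a)],[np.sin(a),np.cos(a)]])
q=np.array([[-.031,-.07],[.031,-.07],[.031,.07],[-.031,.07]])@Ry.T+[.527,-.039]
for n in ('side','top'):
    c,K,M=cam(n); pr=proj(K,M,np.c_[q,[.04]*4]); print(n,'pred rim',pr.round(1).tolist(),pr.mean(0),pr.min(0),pr.max(0))
    for d in outline_of(n,'trough')[:4]+outline_of(n,'base')[:1]: print(d['p'],d['rect'])
E
```

```text
[[0.5516, -0.1108, 0.04], [0.5648, 0.0314, 0.04]] [[0.5578, -0.1137, 0.028], [0.5714, 0.0337, 0.028]]
tips pred [[329.08841528  43.31702368]
 [243.44849895  48.65480911]]
w 0.83 [214.5, 2.0, 145.4, 21.9]
side pred rim [[269.2, 248.4], [287.4, 243.8], [269.3, 223.2], [252.1, 227.3]] [269.49100368 235.65733782] [252.07047466 223.18903737] [287.38340358 248.41011863]
0.94 [236.8, 297.3, 45.2, 41.8]
0.8 [280.3, 332.5, 58.7, 45.6]
0.66 [252.8, 226.5, 35.7, 25.3]
0.62 [202.0, 232.7, 27.2, 35.5]
0.72 [252.5, 230.9, 33.8, 29.4]
top pred rim [[292.3, 236.4], [293.9, 219.1], [254.7, 215.4], [253.0, 232.7]] [273.46990694 225.90552666] [252.98849062 215.41048665] [293.87178188 236.40436326]
0.7 [343.4, 276.7, 38.2, 18.3]
0.68 [401.0, 251.8, 30.2, 41.6]
0.67 [237.7, 266.8, 13.6, 18.6]
0.58 [257.0, 216.6, 36.4, 13.8]
```

```bash
python3 - <<'E'
from h import *
s=monitor.observe(); print(s['clock'],abs(s['dq']).max(),s['width']); print(workorder.sign_off())
E
```

```text
20.0 0.00217832026935807 0.30297329905330894
the job is handed in; nothing more can be done
None
```

I lifted the top liner off the pile and seated it in the grey base. Then I drew the eight-channel pipette out of the rack, turned it upright and handed the job in at 20.0 s with it held over the trough. The sign-off gave no verdict.

- **Liner:** It sits level in the base, with its centre within about 2 mm of the base centre and about 0.3° off in angle. The fingers are clear of it. Only one liner came off the pile, and the side view after the lift showed the other two still in place.
- **Pipette:** It is held at 28 mm opening with a 40 N grip command and the arm still. It is about 1.4° from upright. The middle of the tip row is estimated 1–2 mm from the trough's centre and about 93 mm above its mouth. The last wrist picture agreed with this to within about a pixel for the tips and 1–2 mm for the trough edge.

**What disagreed or went wrong:**
- **Fingertip offset:** The fingertips turned out to be about 16 mm behind the reported tool point, not 19 mm ahead of it. The first two closings on the liner therefore shut on air above it, without touching anything. I found the right height in small steps and used the corrected offset from then on.
- **Top camera:** It placed the pile and the base 4–9 mm off from the wrist camera, so I relied on the wrist camera.
- **Side view:** The trough's outline was 1–3 pixels off the prediction, which I put down to the outline including the liner's side skirts.
- **Not checked:** I did not measure at the end whether the spare liners, the single-channel pipette or the bench items had moved. I saw no sign of it in the pictures.

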